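# Hold the dressing stone flush on the tilted flatness stage

## Task

Check the dressing stone for flatness: pick it up, tilt it to the slope of the steel stage and hold its underside flush on the sloping face, the stone's length running up the slope, its lower end against the ledge at the foot and its width wholly on the face. Finish still gripping the stone and pressing it onto the face with a gentle but firm, steady push of some 5 to 15 N: do not let go. Do not ram the stone, change the slope of the stage or disturb the small things lying about.

Things in the scene. Friction and masses are not known exactly. Their poses are not given: they have to be found in the camera images.
- whetstone: dressing stone, a plain block 34 x 90 x 21 mm in two layers (tan above, dark grey below), about 0.14 kg, lying flat on the bench. Origin: centre of its underside; x across its width (34), y along its length (90), z up out of its top. Either end may face up the slope.
- check_stand: fixed stand of the stage: dark steel foot plate 106 x 100 x 10 mm standing on the bench, with a cheek and a round black lock knob at either end of the stage's hinge. Origin: centre of the underside; its x axis points the way the stage rises (roughly to the robot's left).
- stage_tilt (a joint): slope of the stage in rad (0 level, larger is steeper); differs from start to start (about 0.2 to 0.5). Very stiff hinge: it does not give under a push of 25 N.
- stage_foot (a point): middle of the line where the stage's flat bright steel face meets the ledge at its lower end. x runs up the slope in the face, y level across it, z square out of the face. The face is 105 mm long (x 0 to 105 mm) and 70 mm wide (y -35 to 35 mm); the ledge stands 7 mm above the face across the whole width, and is 6 mm thick (x -6 to 0 mm). So the seated stone's origin is 45 mm from here along x, y and z about 0.
- stage_top (a point): middle of the upper edge of the face, 105 mm up the slope from stage_foot, same axes
- gem_box: round clear gem box, 44 mm across, 20 mm high, lying loose: leave alone. Origin at the underside's centre
- film_can: black round can with a grey lid, 34 mm across, 51 mm high, standing loose: leave alone. Origin at the underside's centre
- grommet: black rubber ring, 23 mm across, 9 mm high, lying loose: leave alone. Origin at the underside's centre
Not all that is in view belongs to the job. Several things have the shape of the check_stand; the one meant has the colours described above.

How it is judged:
By the outcome, as a careful person would: the job done as asked, in the order asked, and still so for the second after the job is handed in, while the arm keeps its last pose, push and grip.
It also fails if it takes over 40 s, if anything falls off the work surface, if the arm or the gripper's body presses on something with over 40 N, if the wrist force passes 120 N, or if a joint passes its speed limit or range.

## Robot

A 6-joint arm with a two-finger parallel gripper is mounted at the origin on a cart in front of the work surface, level with it; the furniture and walls round the work are solid. World frame = base frame: x ahead of the robot, y to its left, z up, the work surface at z = 0. Lengths are in m, angles in rad, forces in N, time in s.
With the tool pointing down it reaches from about 0.3 to 0.775 m from the base axis. Payload 14.6 kg.
Tool frame: the origin (TCP) lies at the very end of the fingers, on their centre line; the grasp point (between the pads) lies 19 mm behind it; z points along the fingers, y is the line along which they close (so a half turn about z gives the same grasp; the last joint's range is limited). The gripper opens to 94 mm and grips with 3 to 60 N. Pads are 16 mm wide; open, the fingers measure 119 mm over their backs; the gripper's body (75 mm by 177 mm) begins 78 mm behind the grasp point.
Start: joints at [-1.253, 0.3, 1.521, -0, 1.321, -0.067], TCP at [0.206, -0.51, 0.205] pointing down, gripper open.
Joint ranges: [-3.03, 3.03], [-0.79, 2.21], [0.23, 2.52], [-1.04, 4.18], [0, 3.07], [-2.55, 2.55]. Speed limits (rad/s): [2.22, 2.22, 2.57, 3.14, 3.14, 3.14].

## Interface

Orientations are given as [roll, pitch, yaw] about the fixed x, y, z axes, in that order (R = Rz(yaw) Ry(pitch) Rx(roll)).
In Python, from station import ctrl gives the robot as it stands.
- The arm moves only by the shell command python3 -m pendant 'ROWS' [OPENING] [FORCE]. ROWS is JSON, a list of rows, each a list of 2 entries, a list of its own where there are three numbers: the shift along the world's x, y, z in cm, then the turn about the world's z in rad. A call has 1 to 20 rows; each row shifts and turns the commanded pose from where the row before left it; what a row does not reach is not made up. A row lasts 1/12 s, in which the tool goes at most 41.7 mm and 7.16 degrees, less where a joint would pass 70% of its speed; a pose out of reach is approached as far as the arm can. A call is refused whole if a number of a shift passes 4.17 or a number of a turn 0.125, either way. A call with a gripper value outside its range is refused whole. OPENING is the opening, from 0 (shut) to 1 (fully open), set as the call begins (- or left out, the last holds). The fingers move at their own pace and stop on an object; FORCE is the grip in N (left out, the last holds). Time passes only in rows, so rows that do not move let the fingers close. It gives the time, the measured TCP pose, the force, the opening and the grip force at its end, in the units of the state.
- ctrl.get_obs(): the state, without advancing time (a new reading comes with each control period).
- ctrl.camera(name): name is "side" or "top"; returns a dict with "color" (384x512x3 uint8, red, green, blue), "intrinsics" (3x3 intrinsics, pixels), "k1" (the pictures are not rectified: a ray, as slopes to the right and down, at radius r is drawn at 1 + k1 r^2 times it, then the intrinsics apply), "camera_from_world" (4x4, takes a point from world to camera coordinates). Camera axes: x right, y down, z forward; pixel columns grow to the right and rows downward; lengths in m; the calibration is good to about 2 mm. A picture is of the moment at which its call begins. There is no depth.
- ctrl.hand_in(): hands the job in; it is judged then, once.
The state is a dict: "time_s": time; "qpos": joint angles; "joint_vel": joint speeds; "tau": joint torques, N m; "ee_pos": TCP position; "eef_rot": TCP orientation; "force": force on the tool from outside, world axes, zero at the start; "moment": the same for the moment, N m; "grip_width": finger opening in m; "grip_force": force on a finger pad.
Only numpy, scipy, OpenCV 4.12 (cv2) and the standard library are available. Lean on these libraries where they do the work, as an engineer would, in place of code of your own. Each camera call takes 0.05 s, during which the arm holds its last target. There are 200 camera calls.

## Working session

There is one attempt and no reset: what is moved stays moved. The work goes in short steps, Python scripts to look and compute and a shell command to move; the robot and the scene stay as the last step left them, time stands still between calls to the robot, and variables do not carry over. Pictures are saved under pics/ and viewed, at most 10 in all, crops included, and the job is handed in when it is done.

```bash
mkdir -p pics; ls; cat > h.py <<'E'
import numpy as np,cv2
from station import ctrl
def snap(n,f):
    c=ctrl.camera(n); cv2.imwrite(f'pics/{f}.png',c['color'][:,:,::-1]); np.savez(f'pics/{f}.npz',**c); return c
def load(f): return dict(np.load(f'pics/{f}.npz'))
def ray(c,uv):
    K=c['intrinsics'];k=float(c['k1']);T=c['camera_from_world']
    d=np.array([(uv[0]-K[0,2])/K[0,0],(uv[1]-K[1,2])/K[1,1]]);s=d.copy()
    for _ in range(30): s=d/(1+k*(s@s))
    R=T[:3,:3];return -R.T@T[:3,3],R.T@np.array([s[0],s[1],1.])
def onz(c,uv,z):
    o,d=ray(c,uv);return o+d*(z-o[2])/d[2]
def tri(c1,u1,c2,u2):
    o1,d1=ray(c1,u1);o2,d2=ray(c2,u2)
    t=np.linalg.lstsq(np.stack([d1,-d2],1),o2-o1,rcond=None)[0]
    a=o1+t[0]*d1;b=o2+t[1]*d2;return (a+b)/2,np.linalg.norm(a-b)
def proj(c,p):
    K=c['intrinsics'];q=(c['camera_from_world']@np.r_[p,1])[:3];s=q[:2]/q[2];s=s*(1+float(c['k1'])*(s@s))
    return K[:2,:2]@s+K[:2,2]
E
python3 - <<'E'
from h import *
for n in('top','side'):
    c=snap(n,n+'0');print(n,ray(c,(256,192)))
    cv2.imwrite(f'pics/{n}0b.png',cv2.resize(c['color'][:,:,::-1],(800,600),interpolation=cv2.INTER_CUBIC))
o=ctrl.get_obs();print(o['ee_pos'],o['eef_rot'],o['grip_width'],o['force'])
E
```

```text
pics
top (array([ 0.32334236, -0.08676729,  0.89192611]), array([ 0.21096997, -0.01397896, -0.97754826]))
side (array([0.39911434, 0.69135373, 0.36638088]), array([ 0.1454203 , -0.9264528 , -0.34735025]))
[ 0.20635207 -0.50957344  0.20496456] [-3.14059914e+00 -5.69423118e-05  3.84781869e-01] 0.09417790079105923 [ 0.36917925 -0.21457216 -0.01442047]
```

View pics/top0b.png

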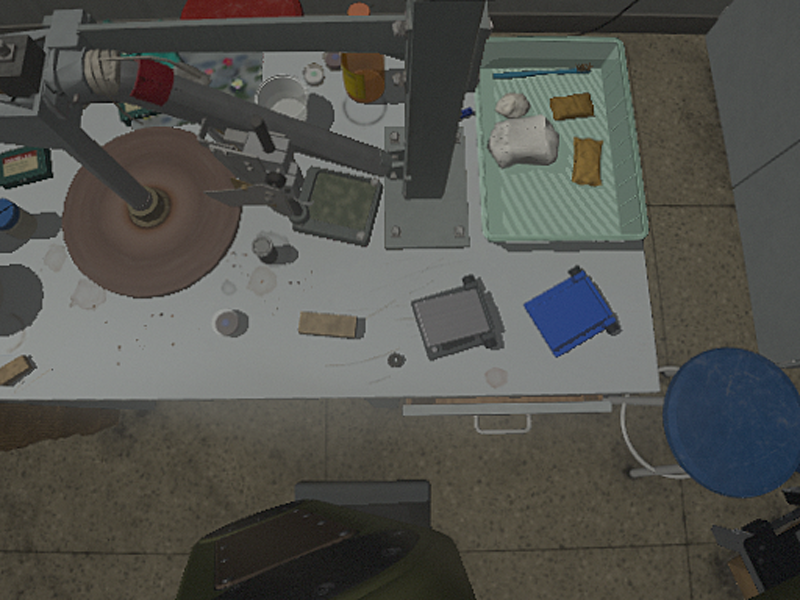

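View pics/side0b.png

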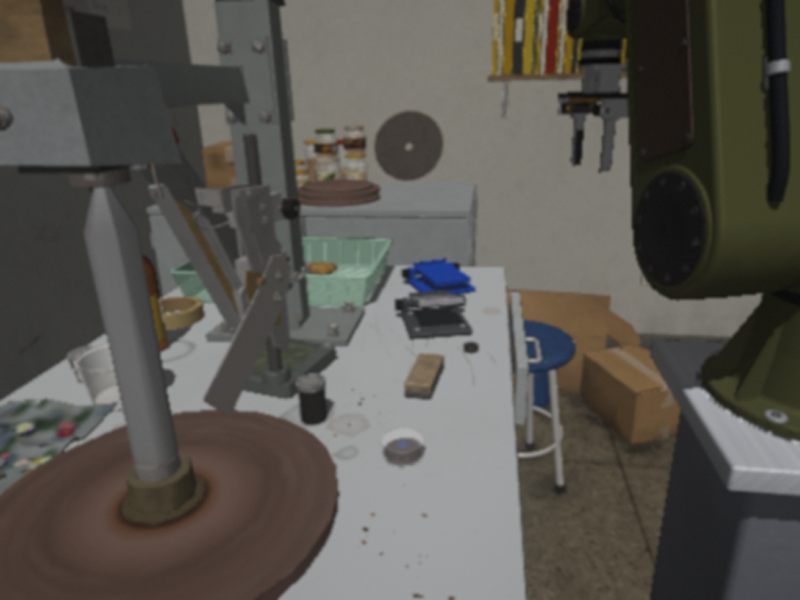

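```bash
python3 - <<'E'
from h import *
a=load('top0')['color'][165:240,180:405,::-1]; a=cv2.resize(a,None,fx=3.5,fy=3.5,interpolation=cv2.INTER_CUBIC)
b=load('side0')['color'][160:260,240:330,::-1]; b=cv2.resize(b,None,fx=3.3,fy=3.3,interpolation=cv2.INTER_CUBIC)
o=np.zeros((600,800,3),np.uint8);o[:a.shape[0],:a.shape[1]]=a[:, :800];o[265:265+330,:b.shape[1]]=b
cv2.imwrite('pics/crop1.png',o)
E
```

```text
(no output)
```

View pics/crop1.png

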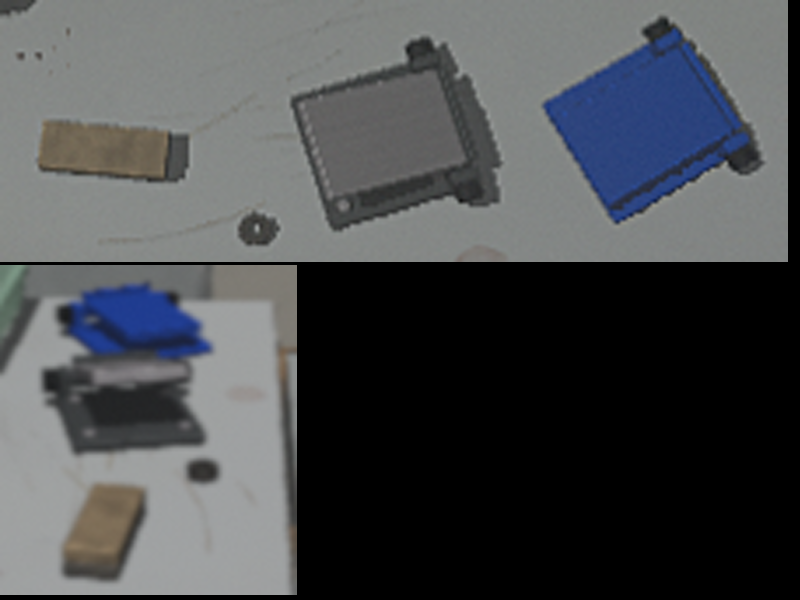

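```bash
python3 - <<'E'
from h import *
T=load('top0');S=load('side0')
I=cv2.cvtColor(T['color'],cv2.COLOR_RGB2HSV)
np.set_printoptions(precision=4,suppress=True,linewidth=200)
# stone top face (tan)
def rect(c,box,f,up=4):
    x0,y0,x1,y1=box;im=cv2.resize(c['color'][y0:y1,x0:x1],None,fx=up,fy=up,interpolation=cv2.INTER_CUBIC)
    m=f(cv2.cvtColor(im,cv2.COLOR_RGB2HSV).astype(int),im.astype(int)).astype(np.uint8)
    m=cv2.morphologyEx(m,cv2.MORPH_OPEN,np.ones((5,5)))
    m=cv2.morphologyEx(m,cv2.MORPH_CLOSE,np.ones((9,9)))
    cs=max(cv2.findContours(m,0,2)[0],key=cv2.contourArea);r=cv2.minAreaRect(cs)
    b=(cv2.boxPoints(r)+.5)/up-.5+[x0,y0]
    q=cv2.approxPolyDP(cs,0.04*cv2.arcLength(cs,True),True)[:,0]
    return b,(q+.5)/up-.5+[x0,y0],cv2.contourArea(cs)/up**2
b,q,a=rect(T,(185,190,240,222),lambda h,i:h[...,1]>45)
P=np.array([onz(T,p,.021) for p in b]);print('stone',b,P,P.mean(0),a)
print([np.linalg.norm(P[i]-P[i-1]) for i in range(4)])
for nm,c,box in(('top',T,(255,170,325,235)),('side',S,(250,180,305,230))):
    x0,y0,x1,y1=box;g=cv2.cvtColor(c['color'],cv2.COLOR_RGB2GRAY)
    print(nm); print('\n'.join(' '.join('%3d'%v for v in r[::2 if nm=='top' else 1]) for r in g[y0:y1:2 if nm=='top' else 1,x0:x1][:32 if nm=='top' else 30]))
E
```

```text
stone [[190.3752 212.7472]
 [191.582  199.1712]
 [227.9061 202.4   ]
 [226.6993 215.9761]] [[ 0.4615  0.0624  0.021 ]
 [ 0.4953  0.0603  0.021 ]
 [ 0.486  -0.0296  0.021 ]
 [ 0.4524 -0.0267  0.021 ]] [0.4738 0.0166 0.021 ] 470.8125
[np.float64(0.08958024419299798), np.float64(0.03393542824077144), np.float64(0.09033329000751125), np.float64(0.03380557175996095)]
top
133 134 132 132 133 131 133 132 134 131 130 128 126 130 130 131 132 131 132 132 132 130 132 131 132 131 133 132 132 131 132 133 131 132 130
134 131 131 133 132 132 133 132 129 124 129 130 133 133 131 132 132 132 134 131 131 132 131 130 131 133 133 131 133 132 132 131 134 130 132
133 133 133 133 131 129 131 128 133 133 132 132 132 131 133 129 132 131 131 130 131 134 134 137 135 130 133 132 132 133 131 133 131 131 132
131 133 128 131 130 132 131 134 131 133 133 132 134 132 132 131 134 132 132 131 136 103  89  57 111 136 136 132 132 132 132 133 131 132 134
129 131 132 134 132 131 129 131 132 132 133 132 132 133 133 133 131 132 131 133 112  41  55  44  56  98  79 135 134 131 133 133 132 133 134
133 132 132 132 134 132 133 133
[... 9653 characters left out ...]
  53  60  67  84 117 145 157 160 160 159
159 159 160 159 159 159 160 152 125  83  62  61  62  62  62  62  61  58  48  41  37  37  39  38  38  37  38  40  39  40  41  43  45  45  45  45  45  46  46  47  51  51  49  54  66  78  83  78  77  97 128 148 158 160 160
159 159 158 159 159 159 160 154 135  98  67  60  61  62  61  64  65  64  56  48  45  44  43  44  45  44  46  48  48  48  50  55  58  58  58  58  57  57  59  59  60  60  60  65  79  96  99  88  74  79 102 134 153 160 160
158 159 159 160 159 160 160 158 146 114  76  61  60  62  66  74  80  80  72  62  56  57  56  57  56  56  56  58  58  58  59  60  62  63  62  63  63  63  63  63  64  64  63  65  74  85  88  79  69  66  84 117 145 157 160
```

```bash
python3 - <<'E'
from h import *
from scipy.optimize import brentq
np.set_printoptions(precision=4,suppress=True,linewidth=200)
T=load('top0');S=load('side0')
up=4;x0,y0=255,175
g=cv2.cvtColor(cv2.resize(T['color'][175:230,255:325],None,fx=up,fy=up,interpolation=cv2.INTER_CUBIC),cv2.COLOR_RGB2GRAY)
m=((g>82)&(g<128)).astype(np.uint8);m=cv2.morphologyEx(m,cv2.MORPH_OPEN,np.ones((13,13)))
cs=max(cv2.findContours(m,0,2)[0],key=cv2.contourArea)
q=cv2.approxPolyDP(cs,0.04*cv2.arcLength(cs,True),True)[:,0];q=(q+.5)/up-.5+[x0,y0]
b=(cv2.boxPoints(cv2.minAreaRect(cs))+.5)/up-.5+[x0,y0]
print('quad',q,'box',b)
b=b[np.argsort(b[:,0])];L=b[:2][np.argsort(b[:2,1])];R=b[2:][np.argsort(b[2:,1])]
for u,s in((L[0],(267.5,195.6)),(L[1],(296,193.7))): print('top corner',tri(T,u,S,s))
mt,mf=L.mean(0),R.mean(0)
for zt in(.04,.045,.05,.055,.06,.065,.07):
    p=onz(T,mt,zt)
    f=lambda z:np.linalg.norm(onz(T,mf,z)-p)-.105
    zs=np.linspace(-.03,zt,60);v=[f(z) for z in zs]
    r=[brentq(f,zs[i],zs[i+1]) for i in range(59) if v[i]*v[i+1]<0]
    for z in r:
        w=onz(T,mf,z);print(zt,p,w,'tilt',np.arcsin((zt-z)/.105),'width',np.linalg.norm(onz(T,L[0],zt)-onz(T,L[1],zt)),'side top/foot',proj(S,p),proj(S,w), 'yaw',np.arctan2(*(p-w)[1::-1]))
E
```

```text
quad [[303.875 185.125]
 [266.125 193.375]
 [272.625 220.625]
 [311.625 211.125]] box [[264.3843 193.4725]
 [304.9808 182.6468]
 [312.6032 211.2308]
 [272.0068 222.0565]]
top corner (array([ 0.4997, -0.1187,  0.0546]), np.float64(0.001048241844058604))
top corner (array([ 0.4324, -0.135 ,  0.0552]), np.float64(0.0017175515243040955))
0.04 [ 0.4681 -0.1276  0.04  ] [ 0.4954 -0.2284  0.029 ] tilt 0.10519797953134706 width 0.07176948660341319 side top/foot [281.0195 200.3733] [273.915  189.9016] yaw 1.8355711785455893
0.045 [ 0.4672 -0.1274  0.045 ] [ 0.4948 -0.2279  0.0321] tilt 0.1228556721603666 width 0.0713482676387879 side top/foot [281.3703 198.4595] [274.125  188.8518] yaw 1.8383062002463912
0.05 [ 0.4664 -0.1271  0.05  ] [ 0.4941 -0.2273  0.0354] tilt 0.13962831755286617 width 0.07092704867416275 side top/foot [281.7227 196.5365] [274.3422 187.7664] yaw 1.8409153095184672
0.055 [ 0.4655 -0.1269  0.055 ] [ 0.4935 -0.2268  0.0387] tilt 0.15564099669489623 width 0.07050582970953756 side top/foot [282.0769 194.6042] [274.5657 186.6493] yaw 1.843417821136532
0.06 [ 0.4647 -0.1267  0.06  ] [ 0.4928 -0.2262  0.0421] tilt 0.17099202260250715 width 0.07008461074491239 side top/foot [282.4328 192.6627] [274.795  185.5037] yaw 1.845828888925179
0.065 [ 0.4638 -0.1264  0.065 ] [ 0.4921 -0.2257  0.0456] tilt 0.1857603288825393 width 0.06966339178028723 side top/foot [282.7905 190.7117] [275.0294 184.332 ] yaw 1.8481606612335124
0.07 [ 0.463  -0.1262  0.07  ] [ 0.4914 -0.2251  0.0491] tilt 0.2000104268384869 width 0.06924217281566206 side top/foot [283.1499 188.7512] [275.2687 183.1363] yaw 1.8504230549225151
```

```bash
python3 - <<'E'
from h import *
from scipy.optimize import brentq
np.set_printoptions(precision=4,suppress=True,linewidth=200)
T=load('top0');S=load('side0')
g=cv2.cvtColor(T['color'],cv2.COLOR_RGB2GRAY).astype(np.float32)
q=np.array([[264.5,193.5],[304.5,185],[312,211],[273,222.0]])  # TL TR BR BL
def edge(a,b,lab):
    t=(b-a)/np.linalg.norm(b-a);n=np.array([t[1],-t[0]]);L=np.linalg.norm(b-a);pts=[]
    s=np.arange(-4,4.01,.1)
    for k in np.linspace(.15,.85,40):
        p=a+t*k*L+s[:,None]*n
        v=cv2.remap(g,p[:,:1].astype(np.float32),p[:,1:].astype(np.float32),cv2.INTER_LINEAR)[:,0]
        # from inside (s=-4) outward: first crossing below 82
        i=np.where(v<82)[0]
        if len(i): pts.append(a+t*k*L+s[i[0]]*n)
    l=cv2.fitLine(np.array(pts,np.float32),cv2.DIST_HUBER,0,.01,.01)[:,0];
    r=np.abs((np.array(pts)-l[2:])@[l[1],-l[0]]);print(lab,len(pts),'resid',r.mean());return l
ls=[edge(q[i],q[(i+1)%4],i) for i in range(4)]
def X(l,m): s=np.linalg.solve(np.stack([l[:2],-m[:2]],1),m[2:]-l[2:]);return l[2:]+s[0]*l[:2]
c=np.array([X(ls[i-1],ls[i]) for i in range(4)]);print(c)
for u,s in((c[0],(267.5,195.6)),(c[3],(296,193.7))): print('top corner',tri(T,u,S,s))
mt=(c[0]+c[3])/2;mf=(c[1]+c[2])/2
for zt in(.045,.05,.055,.06,.065):
    p=onz(T,mt,zt);f=lambda z:np.linalg.norm(onz(T,mf,z)-p)-.105
    zs=np.linspace(-.03,zt,60);v=[f(z) for z in zs]
    for z in [brentq(f,zs[i],zs[i+1]) for i in range(59) if v[i]*v[i+1]<0]:
        w=onz(T,mf,z);print(zt,p,w,'tilt',np.arcsin((zt-z)/.105),'w',np.linalg.norm(onz(T,c[0],zt)-onz(T,c[3],zt)),np.linalg.norm(onz(T,c[1],z)-onz(T,c[2],z)),'side',proj(S,p),proj(S,w),'yaw',np.arctan2(*(p-w)[1::-1]))
a,b=onz(T,c[0],.055),onz(T,c[3],.055);print('yaw from upper edge',np.arctan2(*(a-b)[1::-1])+np.pi/2)
E
```

```text
0 40 resid 0.16158335691446682
1 40 resid 0.07063714433902116
2 40 resid 0.09883070633950217
3 40 resid 0.12288232944364244
[[263.984  193.4102]
 [303.9295 184.2986]
 [312.8958 210.8238]
 [272.7731 221.6798]]
top corner (array([ 0.4996, -0.1177,  0.055 ]), np.float64(0.0012489426268142319))
top corner (array([ 0.4329, -0.1369,  0.0545]), np.float64(0.0008510827853350313))
0.045 [ 0.4677 -0.1278  0.045 ] [ 0.4943 -0.2278  0.0267] tilt 0.17496926917470348 w 0.0713730742758547 0.0693733797878942 side [281.165  198.3836] [274.3083 190.7964] yaw 1.8305187013036455
0.05 [ 0.4669 -0.1276  0.05  ] [ 0.4936 -0.2272  0.0302] tilt 0.18946945989563935 w 0.07095170886021783 0.06909252803579229 side [281.518  196.4619] [274.5399 189.6331] yaw 1.8328398608285592
0.055 [ 0.466  -0.1273  0.055 ] [ 0.4929 -0.2266  0.0338] tilt 0.20346944682747178 w 0.07053034344458091 0.06880721874302326 side [281.8727 194.531 ] [274.776  188.4467] yaw 1.835093373420516
0.06 [ 0.4652 -0.1271  0.06  ] [ 0.4922 -0.226   0.0374] tilt 0.21702007406291846 w 0.07010897802894389 0.06851788175455648 side [282.2291 192.5907] [275.0164 187.2389] yaw 1.8372871355508318
0.065 [ 0.4643 -0.1269  0.065 ] [ 0.4915 -0.2254  0.041 ] tilt 0.23016420010257502 w 0.06968761261330704 0.06822487995933052 side [282.5873 190.6411] [275.2608 186.011 ] yaw 1.8394278005027473
yaw from upper edge 1.8457084126798253
```

```bash
python3 - <<'E'
from h import *
np.set_printoptions(precision=3,suppress=True)
T=load('top0');s=1.5625
for n,u,z in(('grommet',(396,360),.009),('can',(263,245),.051),('gem',(228,322),.02),('plate front',(425,247),0),('plate left-front',(385,247),0),('column base front',(425,197),.02),('blade tip',(207,192),.1),('blade low',(300,215),.1),('tray box',(340,240),.03),('beam',(230,50),.4),('blue',(530,310),.06)):
    print(n,onz(T,np.array(u)/s,z))
S=load('side0')
print('blade tri',tri(T,np.array((207,192))/s,S,np.array((275,260))/s),tri(T,np.array((240,210))/s,S,np.array((215,400))/s))
E
```

```text
grommet [ 0.418 -0.092  0.009]
can [0.596 0.115 0.051]
gem [0.48  0.173 0.02 ]
plate front [ 0.605 -0.143  0.   ]
plate left-front [ 0.606 -0.076  0.   ]
column base front [ 0.686 -0.144  0.02 ]
blade tip [0.666 0.193 0.1  ]
blade low [0.627 0.05  0.1  ]
tray box [ 0.61  -0.004  0.03 ]
beam [0.692 0.075 0.4  ]
blue [ 0.485 -0.295  0.06 ]
blade tri (array([0.615, 0.154, 0.206]), np.float64(0.010901343503063234)) (array([0.676, 0.163, 0.04 ]), np.float64(0.030669677131736028))
```

```bash
python3 -m pendant '[[[1.0,2.0,0],0.05],[[1.7,3.3,0],0.07],[[1.7,3.3,0],0.07],[[1.7,3.3,0],0.07],[[1.7,3.3,0],0.07],[[1.7,3.3,0],0.07],[[1.7,3.3,0],0.07],[[1.7,3.3,0],0.07],[[1.7,3.3,0],0.07],[[1.7,3.3,0],0.07],[[1.7,3.3,0],0.07],[[1.7,3.3,0],0.07],[[1.7,3.3,-1],0.07],[[1.7,3.3,-1],0.07],[[1.7,3.3,-2],0.07],[[1.3,3.0,-2],0.053],[[0.7,1.4,-2],0],[[0,0,0],0]]' 0.7 20
```

```text
time_s: 1.6
ee_pos: [0.4732, 0.0184, 0.122]
eef_rot: [-3.136, 0.0, 1.471]
force: [-0.6, -0.4, -0.5]
grip_width: 0.066
grip_force: 0.0
```

```bash
python3 -m pendant '[[[0,0,-3],0],[[0,0,-3],0],[[0,0,-2],0],[[0,0,0],0],[[0,0,0],0]]' && python3 - <<'E'
from h import *
o=ctrl.get_obs();print(o['ee_pos'],o['eef_rot'])
for n in('top','side'): snap(n,n+'1')
a=load('top1')['color'][150:240,150:270,::-1];b=load('side1')['color'][150:300,200:340,::-1]
o=np.zeros((560,800,3),np.uint8);a=cv2.resize(a,None,fx=3.3,fy=3.3);b=cv2.resize(b,None,fx=2.8,fy=2.8)
o[:a.shape[0],:a.shape[1]]=a;o[:b.shape[0],400:400+b.shape[1]]=b;cv2.imwrite('pics/crop2.png',o)
E
```

```text
time_s: 2.02
ee_pos: [0.4741, 0.0153, 0.0461]
eef_rot: [-3.14, 0.0, 1.467]
force: [0.2, 0.3, 0.5]
grip_width: 0.0662
grip_force: 0.0
[0.47406642 0.01529726 0.04609894] [-3.14044494e+00  1.06428586e-04  1.46708115e+00]
```

View pics/crop2.png

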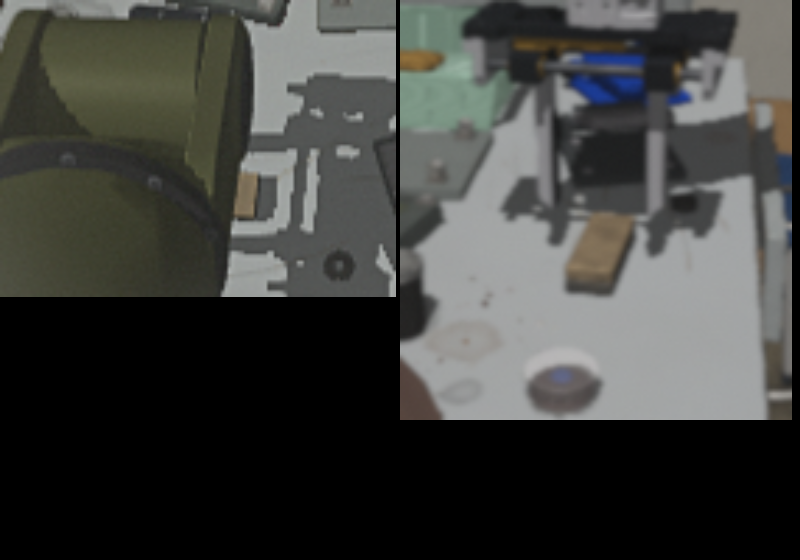

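```bash
python3 -m pendant '[[[0,0.1,-2],0],[[0,0,-1.5],0],[[0,0,-0.5],0],[[0,0,0],0]]' && python3 -m pendant '[[[0,0,0],0],[[0,0,0],0],[[0,0,0],0],[[0,0,0],0],[[0,0,0],0],[[0,0,0],0],[[0,0,0],0],[[0,0,0],0]]' 0.2 20
```

```text
time_s: 2.45
ee_pos: [0.4743, 0.0167, 0.006]
eef_rot: [-3.141, 0.0, 1.468]
force: [0.1, -0.1, 0.4]
grip_width: 0.0657
grip_force: 0.0
time_s: 3.12
ee_pos: [0.4745, 0.0168, 0.0061]
eef_rot: [3.141, -0.0, 1.468]
force: [-0.3, 0.8, 6.1]
grip_width: 0.0337
grip_force: 20.0
```

```bash
python3 -m pendant '[[[0,0,1],0],[[0,0,2.5],0],[[0,0,3],0],[[0,0,3],0],[[0,0,2.5],0],[[0.05,-1,0],0.02],[[0.05,-2,0],0.05],[[0.1,-2.8,0],0.06],[[0.1,-2.8,0],0.06],[[0.1,-2.8,0],0.06],[[0.1,-2.8,0],0.06],[[0.05,-2.6,0],0.042],[[0,-1.8,0],0.02],[[0,-1.0,0],0],[[0,0,-1.5],0],[[0,0,-1],0],[[0,0,0],0],[[0,0,0],0]]' && python3 - <<'E'
from h import *
for n in('top','side'): snap(n,n+'2')
a=load('top2')['color'][140:240,230:330,::-1];b=load('side2')['color'][130:230,225:325,::-1]
cv2.imwrite('pics/crop3.png',np.hstack([cv2.resize(a,None,fx=4,fy=4,interpolation=2),cv2.resize(b,None,fx=4,fy=4,interpolation=2)]))
E
```

```text
time_s: 4.62
ee_pos: [0.4795, -0.1785, 0.1005]
eef_rot: [-3.141, -0.001, 1.84]
force: [0.5, -0.1, -1.2]
grip_width: 0.0343
grip_force: 20.0
```

View pics/crop3.png

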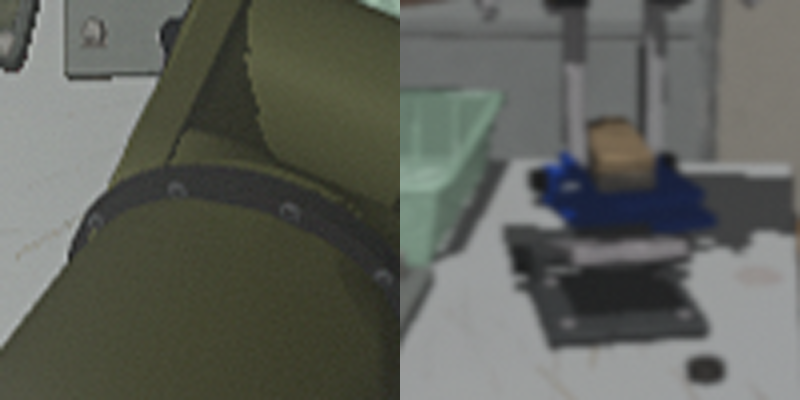

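```bash
python3 -m pendant '[[[0,0,-2],0],[[0,0,-1],0],[[0,0,-0.2],0],[[0,0,0],0],[[0,0,0],0]]' - 12; for i in 1 2; do python3 -m pendant '[[[0,0,-0.1],0],[[0,0,-0.1],0],[[0,0,-0.1],0],[[0,0,0],0]]';done
```

```text
time_s: 5.13
ee_pos: [0.48, -0.1792, 0.0692]
eef_rot: [3.141, 0.0, 1.84]
force: [0.4, -0.5, -1.7]
grip_width: 0.0339
grip_force: 12.0
time_s: 5.47
ee_pos: [0.4801, -0.1795, 0.0661]
eef_rot: [3.141, 0.001, 1.84]
force: [0.7, -1.6, 1.8]
grip_width: 0.0343
grip_force: 12.0
time_s: 5.8
ee_pos: [0.4797, -0.1792, 0.0625]
eef_rot: [-3.142, -0.0, 1.84]
force: [0.9, -2.5, 0.6]
grip_width: 0.034
grip_force: 12.0
```

```bash
for i in 1 2 3 4 5 6; do python3 -m pendant '[[[0,0,-0.1],0],[[0,0,0],0]]' | grep -E 'pos|force:|time';done
```

```text
time_s: 5.97
ee_pos: [0.4797, -0.1792, 0.0615]
force: [1.0, -2.3, 1.0]
grip_force: 12.0
time_s: 6.13
ee_pos: [0.4797, -0.1791, 0.0605]
force: [1.5, -2.3, 0.9]
grip_force: 12.0
time_s: 6.3
ee_pos: [0.4797, -0.1791, 0.0595]
force: [1.2, -1.9, 1.0]
grip_force: 12.0
time_s: 6.47
ee_pos: [0.4797, -0.1791, 0.0585]
force: [1.5, -1.5, 0.7]
grip_force: 12.0
time_s: 6.63
ee_pos: [0.4797, -0.1791, 0.0575]
force: [0.4, -2.4, 1.2]
grip_force: 12.0
time_s: 6.8
ee_pos: [0.4797, -0.1791, 0.0565]
force: [0.8, -0.9, 0.4]
grip_force: 12.0
```

```bash
for i in 1 2 3; do python3 -m pendant '[[[0,0,-0.05],0],[[0,0,0],0]]' | grep -E 'pos|force:|time';done; python3 - <<'E'
from h import *
snap('side','side3')
b=load('side3')['color'][155:225,235:335,::-1]
cv2.imwrite('pics/crop4.png',cv2.resize(b,None,fx=7,fy=7,interpolation=2))
E
```

```text
time_s: 6.97
ee_pos: [0.4797, -0.1791, 0.0561]
force: [0.2, -1.3, 0.8]
grip_force: 12.0
time_s: 7.13
ee_pos: [0.4797, -0.1791, 0.0556]
force: [1.1, -1.6, 0.5]
grip_force: 12.0
time_s: 7.3
ee_pos: [0.4797, -0.1791, 0.0551]
force: [1.0, -1.4, 0.7]
grip_force: 12.0
```

View pics/crop4.png

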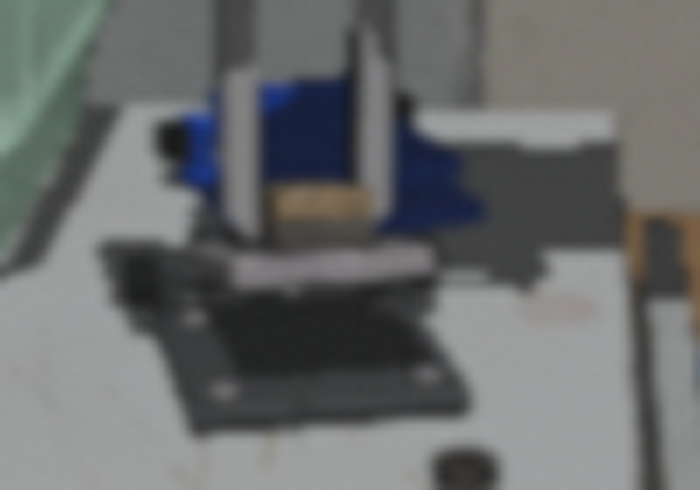

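```bash
for i in 1 2 3 4 5 6 7 8; do python3 -m pendant '[[[0,0,-0.05],0],[[0,0,0],0]]' | grep -E 'pos|[^_]force:'|tr '\n' ' ';echo;done
```

```text
ee_pos: [0.4797, -0.1792, 0.0547] 
ee_pos: [0.4798, -0.1792, 0.0546] 
ee_pos: [0.4799, -0.1792, 0.0545] 
ee_pos: [0.4799, -0.1794, 0.0542] 
ee_pos: [0.48, -0.1794, 0.0538] 
ee_pos: [0.48, -0.1795, 0.0534] 
ee_pos: [0.48, -0.1796, 0.0529] 
ee_pos: [0.48, -0.1796, 0.0524]
```

```bash
python3 -m pendant '[[[0,0,0],0]]'; python3 - <<'E'
from h import *
o=ctrl.get_obs();print(o['moment'],o['qpos'])
snap('side','side4');snap('top','top4')
b=load('side4')['color'][155:225,235:335,::-1]
cv2.imwrite('pics/crop5.png',cv2.resize(b,None,fx=7,fy=7,interpolation=2))
E
```

```text
time_s: 8.77
ee_pos: [0.48, -0.1796, 0.0524]
eef_rot: [3.141, 0.001, 1.84]
force: [-5.7, -1.1, 16.8]
grip_width: 0.0341
grip_force: 12.0
[-0.27293194  1.20553583  0.03488951] [-4.29217169e-01  4.02779243e-01  1.77370842e+00 -6.40262007e-04
  9.63802231e-01 -6.97968028e-01]
```

View pics/crop5.png

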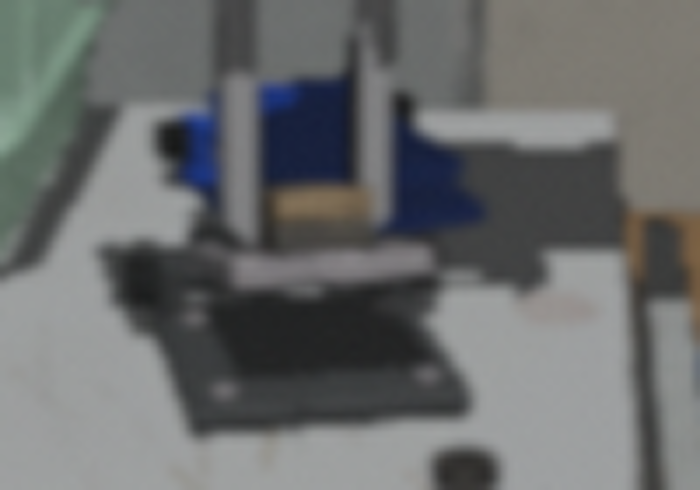

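```bash
python3 -m pendant '[[[0,0,0.05],0],[[0,0,0],0],[[0,0,0],0]]' - 30;  python3 -m pendant '[[[0,0,0.05],0],[[0,0,0],0],[[0,0,0],0]]'|grep -E 'pos|^force'
```

```text
time_s: 9.12
ee_pos: [0.48, -0.1796, 0.0525]
eef_rot: [3.141, 0.001, 1.84]
force: [-2.3, -2.6, 10.3]
grip_width: 0.034
grip_force: 30.0
ee_pos: [0.4799, -0.1794, 0.0525]
force: [-1.1, -2.1, 5.6]
```

```bash
for i in 1 2 ; do python3 -m pendant '[[[0.027,-0.097,-0.026],0],[[0.027,-0.097,-0.026],0],[[0,0,0],0]]'|grep -E 'pos|^force';done
```

```text
ee_pos: [0.4805, -0.1811, 0.052]
force: [-0.8, 0.5, 7.0]
ee_pos: [0.4811, -0.183, 0.0514]
force: [-0.3, -0.1, 4.4]
```

```bash
for i in 1 2 3; do python3 -m pendant '[[[0.027,-0.097,-0.028],0],[[0,0,0],0],[[0,0,0],0]]'|grep -E 'pos|^force';done
```

```text
ee_pos: [0.4813, -0.1839, 0.0511]
force: [0.0, 0.3, 5.3]
ee_pos: [0.4816, -0.1849, 0.0508]
force: [0.7, 1.2, 5.4]
ee_pos: [0.4818, -0.1858, 0.0505]
force: [-0.7, 1.4, 5.1]
```

```bash
for i in 1 2 3 4; do python3 -m pendant '[[[0.014,-0.048,-0.014],0],[[0,0,0],0],[[0,0,0],0]]'|grep -E 'pos|^force';done
```

```text
ee_pos: [0.482, -0.1863, 0.0504]
force: [-0.0, 0.3, 5.6]
ee_pos: [0.4821, -0.1867, 0.0502]
force: [0.2, 0.4, 5.3]
ee_pos: [0.4822, -0.1872, 0.0501]
force: [-0.1, 1.1, 4.7]
ee_pos: [0.4823, -0.1875, 0.0499]
force: [-1.2, 2.0, 5.7]
```

```bash
for i in 1 2 3; do python3 -m pendant '[[[0.014,-0.048,-0.014],0],[[0,0,0],0],[[0,0,0],0]]'|grep -E 'pos|^force';done
```

```text
ee_pos: [0.4823, -0.1876, 0.0499]
force: [-1.7, 6.0, 10.4]
ee_pos: [0.4823, -0.1877, 0.0499]
force: [-4.4, 8.9, 13.3]
ee_pos: [0.4823, -0.1877, 0.0499]
force: [-5.9, 13.4, 16.8]
```

```bash
python3 -m pendant '[[[-0.014,0.05,0],0],[[-0.011,0.04,0],0],[[0,0,0],0],[[0,0,0],0]]'|grep -E 'pos|^force'; python3 - <<'E'
from h import *
snap('side','side5');snap('top','top5')
b=load('side5')['color'][155:225,235:335,::-1]
cv2.imwrite('pics/crop6.png',cv2.resize(b,None,fx=7,fy=7,interpolation=2))
E
```

```text
ee_pos: [0.4823, -0.1877, 0.0499]
force: [-4.3, 6.2, 13.2]
```

View pics/crop6.png

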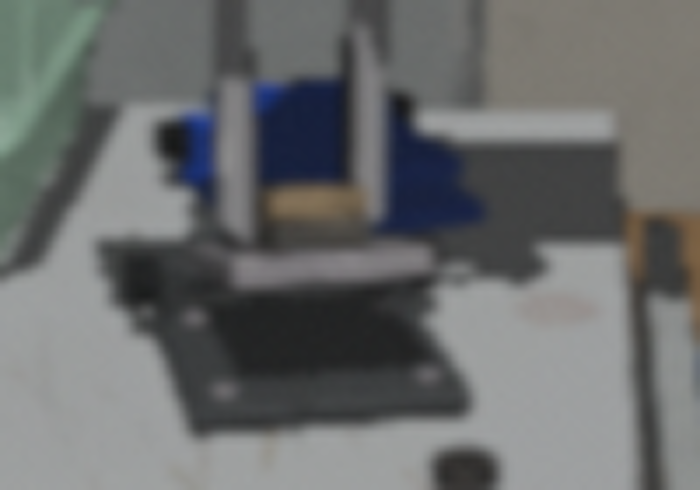

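```bash
python3 -m pendant '[[[-0.03,0.04,0.01],0],[[0,0,0],0],[[0,0,0],0],[[0,0,0],0]]'|grep -E 'pos|^force';python3 -m pendant '[[[0,0,0],0],[[0,0,0],0],[[0,0,0],0],[[0,0,0],0],[[0,0,0],0],[[0,0,0],0]]'
```

```text
ee_pos: [0.4823, -0.1876, 0.0499]
force: [-2.0, 4.2, 9.5]
time_s: 13.63
ee_pos: [0.4823, -0.1876, 0.0499]
eef_rot: [3.141, -0.0, 1.84]
force: [-1.6, 3.2, 9.8]
grip_width: 0.034
grip_force: 30.0
```

```bash
python3 -c "
from station import ctrl
print(ctrl.get_obs()['force']);print(ctrl.hand_in())"
```

```text
[-1.57105577  3.21004772  9.78492167]
the job is handed in; nothing more can be done
None
```

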